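Steer the pointer spot onto the round blank

ROBOT

A 7-joint arm with a two-finger parallel gripper is mounted at the origin on the work surface. World frame = base frame: x ahead of the robot, y to its left, z up, the work surface at z = 0. Lengths are in m, angles in degrees, forces in N, time in s.
With the tool pointing down it reaches from about 0.4 to 0.875 m from the base axis. Payload 19.3 kg.
Tool frame: the origin (TCP) lies on the centre line of the jaws, within the pads' length; the fingertips stand 19 mm ahead of it and the grasp point (between the pads) is the TCP (manip.tip_reach is the distance from the TCP to the fingertips, in m); z points along the fingers, y is the direction in which the jaws open and shut (so a half turn about z gives the same grasp; the last joint's range is limited). The gripper opens to 85 mm and grips with 20 to 120 N. Pads are 22 mm wide; open, the fingers measure 114 mm over their backs; the gripper's body (76 mm by 85 mm) begins 54 mm behind the grasp point. The pads swing forward as they close: fully open they stand 13 mm farther back than shut.
Start: joints at [66.165, 29.874, -2.08, 91.645, 1.215, 58.505, -6.463], TCP at [0.212, -0.588, 0.25] pointing down, gripper open.
Joint ranges: [-166.77, 166.77], [-17.47, 122.26], [-85.68, 81.53], [9.62, 139.38], [-72.42, 252.41], [9.2, 110.78], [-144.41, 144.41]. Speed limits (degrees/s): [108.29, 108.29, 136.94, 136.94, 172.46, 172.46, 172.46].

INTERFACE

Orientations are given as [roll, pitch, yaw] about the fixed x, y, z axes, in that order (R = Rz(yaw) Ry(pitch) Rx(roll)).
In Python, from workcell import status, imaging, order, manip gives the robot as it stands.
- The arm moves only by the tool carry_out, never from a script. Its argument "commands" is text: rows parted by semicolons, each of 5 numbers parted by spaces: the shift along the world's x, y, z in units of 75 cm (1.0 is 75 cm), then the turn about the world's z in units of 360 degrees (1.0 is 360 degrees), then the gripper's target within -1 to 1 (shut at 1, half-way at 0, fully open at -1). In form: tx ty tz roll grip; .... A call has 1 to 12 rows; each row is the pose to reach, as a shift and turn from the pose measured when the call began, turning the shorter way round; what a row does not reach only later rows make up. A row lasts 1/10 s, in which the tool goes at most 50 mm and 8.59 degrees, less where a joint would pass 70% of its speed; a pose out of reach is approached as far as the arm can. A call with a number of a shift or a turn outside -1 to 1 is refused whole. A call with a gripper value outside its range is refused whole. The fingers move at their own pace and stop on an object; "newtons" is the grip in N (left out, the last holds). Time passes only in rows, so rows that repeat a pose let the fingers close. It gives the time, the measured TCP pose, the force and the opening at its end, in the units of the state.
- status.read_state(): the state, without advancing time (a new reading comes with each control period).
- imaging.read_camera(name): name is "scene" or "top"; returns (picture, depth): 384x512x3 uint8, red, green, blue; 384x512 float32, m along the optical axis (not along the pixel's ray), 0 where there is no reading.
- imaging.camera_model(name): a dict with "camera_matrix" (3x3 intrinsics, pixels), "R" (3x3) and "t" (3): a world point X has camera coordinates R X + t. Camera axes: x right, y down, z forward; pixel columns grow to the right and rows downward; lengths in m; the calibration is good to about 2 mm. A picture is of the moment at which its call begins. camera_model takes no time and is no camera call.
- order.job_done(): hands the job in, once; it reports no verdict.
The state is a dict: "time_s": time; "joints": joint angles; "qd": joint speeds; "tau": joint torques, N m; "position": TCP position; "orientation": TCP orientation; "ft_force": force on the tool from outside, world axes, zero at the start; "wrist_torque": the same for the moment, N m; "width": finger opening in m.
Only numpy, scipy, OpenCV 4.12 (cv2) and the standard library are available. Lean on these libraries where they do the work, as an engineer would, in place of code of your own. Each camera call takes 0.05 s, during which the arm holds its last target.

TASK

On the jeweller's alignment plate, turn the two bar-shaped thumbscrews of the mirror mount, one after the other, until the red light spot sits on the cross mark in the middle of the round brass blank (not the square, bar or cross-shaped one). Then let go and leave the spot there.

Things in the scene. Friction and masses are not known exactly. Their poses are not given: they have to be found in the camera images.
- pan_screw_grip (a point): Brass pan screw at the robot-side rear corner of the mirror mount (aluminium plate, top at 50 mm). Upright bar grip 36 long, 12 thick, 30 tall (98 to 128 mm above the bench) on a thin vertical shaft. Point on its axis, 14 mm below the top; x along the bar, z up, turns with it. 1 rad anticlockwise from above swings mirror head, tilt screw and spot 0.2 rad anticlockwise about the tilt screw's axis.
- tilt_screw_grip (a point): Tilt screw: same shape, heights, origin and axes as the pan screw, 88 mm from it, on top of the mirror head, nearer the tile. 1 rad anticlockwise seen from above draws the spot 32 mm straight towards this screw's axis; clockwise pushes it away. Both screws are stiff (0.04 N m), stay where left, start within 0.2 rad of mid-travel, have stops 1.3 rad each side of it and need at most 1.3 rad of turn.
- spot: Red light spot, 10 mm across, origin at its centre, on the pale tile (130 mm square, top 24 mm above the bench) beside the mirror mount. Light only, moved by the two screws alone. It is about 173 mm from the tilt screw's axis, so 1 rad of the pan screw moves it about 35 mm along an arc; anticlockwise is away from the robot. The plate that carries everything is yawed up to 20 degrees.
- round_mark (a point): Dark cross mark, 8 mm, at the centre of the top of the round brass blank (30 mm diameter, 2.5 mm thick, fixed to the tile). The blank lies in one of the tile's four quarters, about 26 mm from the tile's centre along both sides; a square (26 mm), a bar (36 x 12 mm) and a cross-shaped blank (32 mm) lie in the others.

How it is judged (in metres and radians):
At the end, for the whole second after the job is handed in: The centre of the red spot lies within 10 mm (horizontally) of the mark at the centre of the round blank, and the spot is still (horizontal distance between spot and round_mark below 0.01 m and linear speed of spot below 0.005 m/s); the robot touches nothing.
It also fails if it takes over 45 s, if anything falls off the work surface, if the arm or the gripper's body presses on something with over 40 N, if the wrist force passes 120 N, or if a joint passes its speed limit or range.

## Working session

There is one attempt and no reset: what is moved stays moved. The work goes in short steps, Python scripts to look and compute and a tool call to move; the robot and the scene stay as the last step left them, time stands still between calls to the robot, and variables do not carry over. Pictures are saved under pics/ and viewed, and the job is handed in when it is done.

Besides the shell and the picture viewer there is one more tool, called after "Request:" as name(argument=value, ...), one argument or row to a line, values as JSON. carry_out: Moves the arm, as the interface text tells. Shifts and turns lie within -1 to 1; 1 stands for 75 cm of shift or 360 degrees of turn. Its arguments: {"type":"object","properties":{"commands":{"type":"string"},"newtons":{"type":"number"}},"required":["commands"]}

```bash
mkdir -p pics; ls; python3 - <<'E'
from workcell import status, imaging
import cv2,numpy as np
print(status.read_state())
for n in("scene","top"):
    p,d=imaging.read_camera(n); cv2.imwrite(f"pics/{n}0.png",cv2.cvtColor(p,cv2.COLOR_RGB2BGR)); np.savez(f"{n}0.npz",p=p,d=d)
    m=imaging.camera_model(n);print(n,m)
E
```

```text
pics
{'time_s': 0.0, 'joints': array([66.16461236, 29.90915135, -2.0804805 , 91.67283701,  1.21456536,
       58.50447484, -6.46091107]), 'qd': array([-0.00246224,  0.04479688,  0.01186251, -0.06674563, -0.0857993 ,
        0.1273144 ,  0.05564861]), 'tau': array([ 6.67808708e-04, -9.27104187e+01,  1.98025435e+00, -3.69935703e+01,
        1.79210608e-02,  8.14137835e-03, -9.99643675e-07]), 'position': array([ 0.21170086, -0.58772531,  0.24973186]), 'orientation': array([-1.79935780e+02,  4.94890234e-03,  1.98138343e+01]), 'ft_force': array([ 0.57216946,  0.86488641, -0.51159103]), 'wrist_torque': array([-0.05986343,  0.02814368, -0.01921739]), 'width': 0.0853284245133586}
scene {'camera_matrix': array([[370.27070264,   0.        , 257.62376533],
       [  0.        , 370.27070264, 192.07382008],
       [  0.        ,   0.        ,   1.        ]]), 'R': array([[ 0.67470952,  0.73793794, -0.01465114],
       [ 0.51688191, -0.48657795, -0.70432591],
       [-0.52687774,  0.46764249, -0.70972555]]), 't': array([-0.36635602, -0.20421358,  1.00028613])}
top {'camera_matrix': array([[354.36023507,   0.        , 257.54451766],
       [  0.        , 354.36023507, 188.033057  ],
       [  0.        ,   0.        ,   1.        ]]), 'R': array([[-0.01992495, -0.99979921,  0.00212945],
       [-0.98698148,  0.01932943, -0.1596682 ],
       [ 0.15959498, -0.00528311, -0.98716844]]), 't': array([0.01839492, 0.58564838, 0.67603564])}
```

View pics/scene0.png

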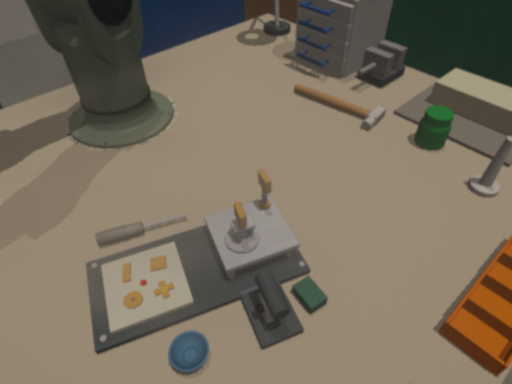

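View pics/top0.png

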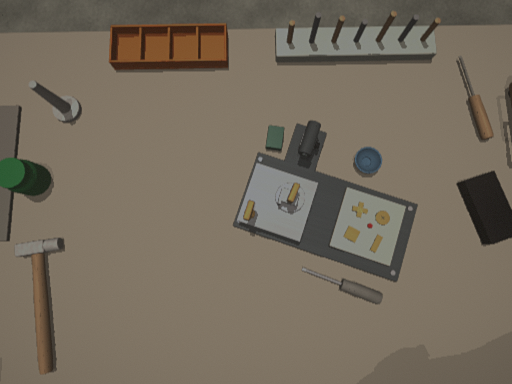

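The scene view shows the tilt grip at (240,215), the pan grip at (265,185), the spot at (143,282) and the round blank at (133,299). In the top view these are at (293,192), (249,210), (369,226) and (382,217). Next I'll measure them with masks.

```bash
cat > h.py <<'E'
import cv2,numpy as np
from workcell import imaging,status
def ray(n,uv):
    m=imaging.camera_model(n);R,t,K=m["R"],m["t"],m["camera_matrix"]
    return -R.T@t, R.T@np.linalg.solve(K,[uv[0],uv[1],1.])
def plane(n,uv,z):
    c,d=ray(n,uv); return c+d*(z-c[2])/d[2]
def tri(a,b):
    A=[];B=[];
    c1,d1=ray("scene",a);c2,d2=ray("top",b)
    s=np.linalg.lstsq(np.c_[d1,-d2],c2-c1,rcond=None)[0]
    p,q=c1+s[0]*d1,c2+s[1]*d2
    return (p+q)/2,np.linalg.norm(p-q)
def blobs(p,lo,hi,mina=8):
    h=cv2.cvtColor(p,cv2.COLOR_RGB2HSV); m=cv2.inRange(h,lo,hi)
    n,l,s,c=cv2.connectedComponentsWithStats(m)
    out=[]
    for i in range(1,n):
        if s[i][4]>=mina:
            pts=np.argwhere(l==i)[:,::-1].astype(np.float32)
            out.append((c[i].round(1),s[i][:5].tolist(),cv2.minAreaRect(pts)))
    return out,m
E
python3 - <<'E'
from h import *
for n in("scene","top"):
    p=np.load(n+"0.npz")["p"]
    r={"scene":(slice(160,320),slice(85,310)),"top":(slice(155,275),slice(235,415))}[n]
    q=np.zeros_like(p);q[r]=p[r]
    for nm,lo,hi in(("brass",(12,110,90),(28,255,255)),("red",(0,120,90),(6,255,255)),("red2",(172,120,90),(180,255,255))):
        for b in blobs(q,lo,hi,5)[0]: print(n,nm,b)
    cv2.imwrite(f"pics/{n}0z.png",cv2.resize(cv2.cvtColor(p[r],cv2.COLOR_RGB2BGR),None,fx=3.5 if n=="scene" else 4,fy=3.5 if n=="scene" else 4,interpolation=cv2.INTER_CUBIC))
E
```

```text
scene brass (array([264.2, 175.8]), [259, 170, 11, 13, 65], ((264.1538391113281, 175.7307586669922), (14.144854545593262, 4.437601089477539), 56.30992889404297))
scene brass (array([267.3, 204.3]), [265, 201, 5, 7, 19], ((267.300048828125, 204.4000244140625), (2.683281421661377, 6.708203315734863), 26.56505012512207))
scene brass (array([239.3, 209.7]), [235, 202, 10, 16, 101], ((239.3103485107422, 209.77587890625), (16.89827537536621, 6.313641548156738), 68.19859313964844))
scene brass (array([157.7, 262.8]), [151, 256, 15, 14, 171], ((157.55406188964844, 262.8243408203125), (11.672327995300293, 14.960308074951172), 80.53767395019531))
scene brass (array([126.1, 272.4]), [123, 264, 7, 18, 112], ((126.0, 272.5), (17.0, 6.0), 90.0))
scene brass (array([163.4, 288.9]), [154, 281, 19, 17, 163], ((163.2000274658203, 288.6000061035156), (14.310833930969238, 16.994117736816406), 26.56505012512207))
scene brass (array([132.6, 299.3]), [124, 292, 18, 16, 220], ((132.75001525878906, 299.25), (14.142135620117188, 17.677669525146484), 45.0))
scene red (array([142.9, 282.1]), [141, 280, 5, 5, 22
[... 561 characters left out ...]
252, 211, 3, 6, 11], ((253.14999389648438, 213.5500030517578), (1.8973664045333862, 4.743415832519531), 18.434947967529297))
top brass (array([382.2, 217.4]), [376, 211, 14, 14, 140], ((382.2000427246094, 217.40003967285156), (13.416406631469727, 12.521980285644531), 63.43495178222656))
top brass (array([351.4, 233.6]), [344, 226, 16, 16, 146], ((351.3999938964844, 233.70001220703125), (12.074766159057617, 11.627553939819336), 26.56505012512207))
top brass (array([376. , 243.1]), [371, 235, 11, 17, 93], ((375.9000244140625, 243.20001220703125), (5.366562843322754, 16.54690170288086), 26.56505012512207))
top red (array([369.6, 225.4]), [368, 224, 4, 4, 15], ((369.5, 225.5), (3.0, 3.0), 90.0))
```

View pics/scene0z.png

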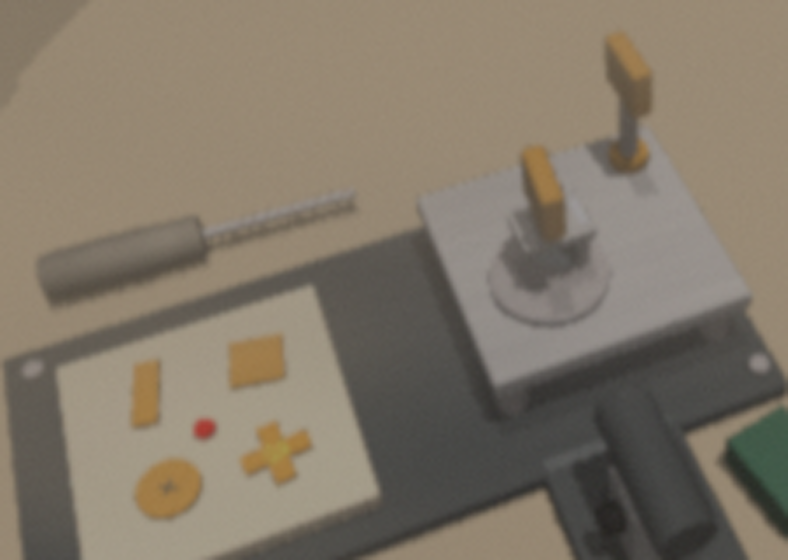

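View pics/top0z.png

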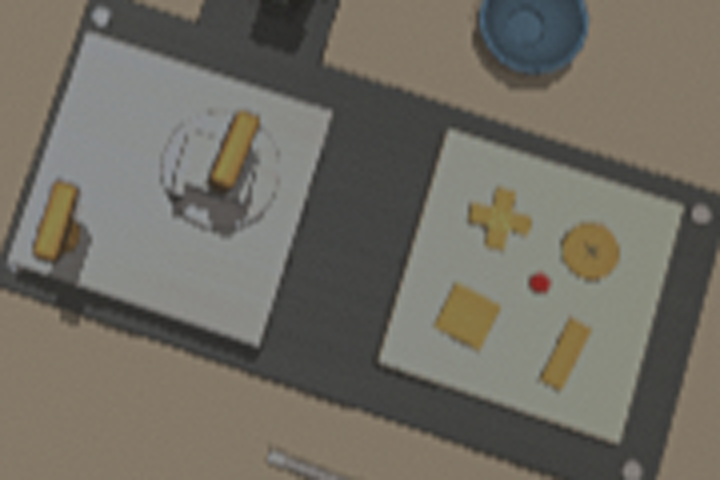

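```bash
python3 - <<'E'
from h import *
# scene grip tops: view blobs are top+one side; also top
for nm,a,b in(("pan",(264.2,175.8),(248.4,209.9)),("tilt",(239.3,209.7),(293.2,192.1)),("round",(132.6,299.3),(382.2,217.4)),("spot",(142.9,282.1),(369.6,225.4)),("bar",(126.1,272.4),(376,243.1)),("sq",(157.7,262.8),(351.4,233.6))):
    print(nm,*tri(a,b))
for nm,a,z in(("pan",(248.4,209.9),.128),("tilt",(293.2,192.1),.128),("round",(382.2,217.4),.0265),("spot",(369.6,225.4),.024)): print(nm,plane("top",a,z))
print([plane("scene",(132.6,299.3),.0265),plane("scene",(142.9,282.1),.024)])
d=np.load("top0.npz")["d"]; print(d[192,293],d[210,248],d[217,382])
# height map by depth: world z of neighbourhood max
m=imaging.camera_model("top");K=m["camera_matrix"]
v,u=np.mgrid[0:384,0:512]
X=np.stack([(u-K[0,2])/K[0,0]*d,(v-K[1,2])/K[1,1]*d,d],-1)
W=(X-m["t"])@m["R"]
for nm,(u0,v0) in dict(pan=(248,210),tilt=(293,192),las=(311,135)).items():
    s=W[v0-12:v0+13,u0-12:u0+13].reshape(-1,3); g=s[s[:,2]>(.12 if nm!="las" else 0.0)]
    print(nm,len(g),s[:,2].max(), g[:,:2].mean(0), np.percentile(g[:,2],[50,95]))
    if nm!="las":
        e=np.linalg.eigh(np.cov(g[:,:2].T)); w=e[1][:,1]; print("bar dir deg",np.degrees(np.arctan2(w[1],w[0]))%180, 2*np.sqrt(3*e[0]))
        print((g[:,:2].max(0)+g[:,:2].min(0))/2, cv2.minAreaRect(g[:,:2].astype(np.float32)*1000))
E
```

```text
pan [0.5342165  0.02502362 0.12476703] 0.0013660798265015782
tilt [ 0.56479202 -0.05719468  0.12430269] 0.00045465958148630794
round [ 0.52268162 -0.25107955  0.0244532 ] 0.00014797770562428706
spot [ 0.50672132 -0.22327246  0.02524031] 0.0005592429412003451
bar [ 0.47022967 -0.23433275  0.02430632] 0.00021271797814604196
sq [ 0.49055219 -0.18487456  0.02481585] 0.00010767590023706399
pan [0.53346239 0.02442173 0.128     ]
tilt [ 0.56410801 -0.05698093  0.128     ]
round [ 0.52250134 -0.25042003  0.0265    ]
spot [ 0.50664372 -0.22392017  0.024     ]
[array([ 0.5240938 , -0.25119459,  0.0265    ]), array([ 0.50604592, -0.22287924,  0.024     ])]
0.63980424 0.6348357 0.7335045
pan 132 0.7608313051879328 [0.53226338 0.02462449] [0.12715014 0.12879213]
bar dir deg 169.23566429505206 [0.01474084 0.03906813]
[0.51019667 0.02250503] ((509.8055419921875, 23.49744415283203), (80.189453125, 20.266860961914062), 3.9260597229003906)
tilt 133 0.7608313051879328 [ 0.56169028 -0.05569943] [0.12686004 0.1293832 ]
bar dir deg 146.8184378659962 [0.0133069  0.06897829]
[ 0.52589594 -0.02875462] ((522.6865844726562, -31.268577575683594), (15.102755546569824, 133.0126495361328), 57.71051025390625)
las 582 0.7608313051879328 [ 0.69185103 -0.10485026] [0.07527594 0.08157102]
```

```bash
cat >> h.py <<'E'
def bars(p,d,targets):
    m=imaging.camera_model("top");K=m["camera_matrix"]
    h=cv2.cvtColor(p,cv2.COLOR_RGB2HSV); M=cv2.inRange(h,(12,110,60),(28,255,255))
    v,u=np.nonzero(M)
    for nm,(x,y) in targets.items():
        P=np.array([plane("top",q,.128) for q in zip(u,v) if abs(plane("top",q,.128)[:2]-[x,y]).max()<.035])[:,:2]
        z=np.array([0])
        D=[];uu=[]
        for q in zip(u,v):
            c,r=ray("top",q); w=c+r*d[q[1],q[0]]
            if d[q[1],q[0]]>0 and abs(w[:2]-[x,y]).max()<.035 and w[2]>.118: D.append(w)
        D=np.array(D)
        for l,Q in(("plane",P),("depth",D[:,:2])):
            e=np.linalg.eigh(np.cov(Q.T));w=e[1][:,1]
            print(nm,l,len(Q),Q.mean(0).round(4),"bar yaw",round((np.degrees(np.arctan2(w[1],w[0]))+90)%180-90,1),(2e3*np.sqrt(3*e[0])).round(1),cv2.minAreaRect((Q*1000).astype(np.float32)))
        print("top z",np.median(D[:,2]))
E
python3 - <<'E'
from h import *
f=np.load("top0.npz"); bars(f["p"],f["d"],{"pan":(.534,.0245),"tilt":(.564,-.057)})
E
```

```text
Traceback (most recent call last):
  File "h.py", line 28, in bars
    P=np.array([plane("top",q,.128) for q in zip(u,v) if abs(plane("top",q,.128)[:2]-[x,y]).max()<.035])[:,:2]
                                                             ~~~~~^^^^^^^^^^^^^^
  File "h.py", line 7, in plane
    c,d=ray(n,uv); return c+d*(z-c[2])/d[2]
        ~~~^^^^^^
  File "h.py", line 4, in ray
    m=imaging.camera_model(n);R,t,K=m["R"],m["t"],m["camera_matrix"]
ValueError: time passes only in moves, steps and waits
```

```bash
sed -i 's/^def ray/import functools\n@functools.lru_cache\ndef cm(n): return imaging.camera_model(n)\ndef ray/; s/m=imaging.camera_model(n);R/m=cm(n);R/; s/m=imaging.camera_model("top")/m=cm("top")/' h.py
python3 - <<'E'
from h import *
f=np.load("top0.npz"); bars(f["p"],f["d"],{"pan":(.534,.0245),"tilt":(.564,-.057)})
print(status.read_state()["time_s"])
E
```

```text
pan plane 131 [0.5321 0.0234] bar yaw -12.6 [14.5 31.8] ((532.6251220703125, 21.509544372558594), (16.933574676513672, 33.50474548339844), 75.16244506835938)
pan depth 113 [0.5332 0.0244] bar yaw -16.8 [10.8 33.4] ((533.5617065429688, 24.448570251464844), (10.773199081420898, 33.45487976074219), 74.49049377441406)
top z 0.1272119969003922
tilt plane 112 [ 0.5639 -0.0569] bar yaw -23.9 [10.6 34.8] ((564.1697387695312, -57.08417510986328), (10.631209373474121, 34.70064163208008), 65.74772644042969)
tilt depth 112 [ 0.5641 -0.057 ] bar yaw -23.8 [10.5 34.9] ((564.628662109375, -57.33815383911133), (10.611079216003418, 35.0521125793457), 65.82464599609375)
top z 0.12707633696677983
0.1
```

Request:
carry_out(
  commands="0.4291 0.8163 0 -0.1008 0.2;0.4291 0.8163 0 -0.1008 0.2;0.4291 0.8163 0 -0.1008 0.2;0.4291 0.8163 0 -0.1008 0.2;0.4291 0.8163 0 -0.1008 0.2;0.4291 0.8163 0 -0.1008 0.2;0.4291 0.8163 0 -0.1008 0.2;0.4291 0.8163 0 -0.1008 0.2;0.4291 0.8163 0 -0.1008 0.2;0.4291 0.8163 0 -0.1008 0.2;0.4291 0.8163 0 -0.1008 0.2;0.4291 0.8163 0 -0.1008 0.2",
  newtons=40,
)

```text
time_s: 1.3
position: [0.488, -0.0614, 0.2499]
orientation: [-179.9, -0.0, -16.5]
ft_force: [1.0, -0.7, 0.6]
width: 0.0344
```

Request:
carry_out(
  commands="0.0607 0.1145 0 0 0.2;0.0607 0.1145 0 0 0.2;0.0607 0.1145 0 0 0.2;0.0607 0.1145 -0.08 0 0.2;0.0607 0.1145 -0.08 0 0.2;0.0607 0.1145 -0.08 0 0.2;0.0607 0.1145 -0.08 0 0.2",
)

```text
time_s: 2.0
position: [0.534, 0.0243, 0.1911]
orientation: [-179.9, -0.0, -16.5]
ft_force: [-0.6, -0.3, 1.2]
width: 0.0341
```

```bash
python3 - <<'E'
from h import *
s=status.read_state(); print(s["time_s"],s["position"],s["orientation"],s["joints"])
for n in("scene",):
    p,d=imaging.read_camera(n); cv2.imwrite("pics/scene1z.png",cv2.resize(cv2.cvtColor(p[100:280,160:340],cv2.COLOR_RGB2BGR),None,fx=3,fy=3))
E
```

```text
2.0 [0.53395188 0.02429912 0.19107265] [-1.79932944e+02 -3.29215024e-02 -1.65074121e+01] [  -2.89689271   26.13468389   -8.03431151  108.45389125    4.87327681
   45.67837332 -120.03178311]
```

View pics/scene1z.png

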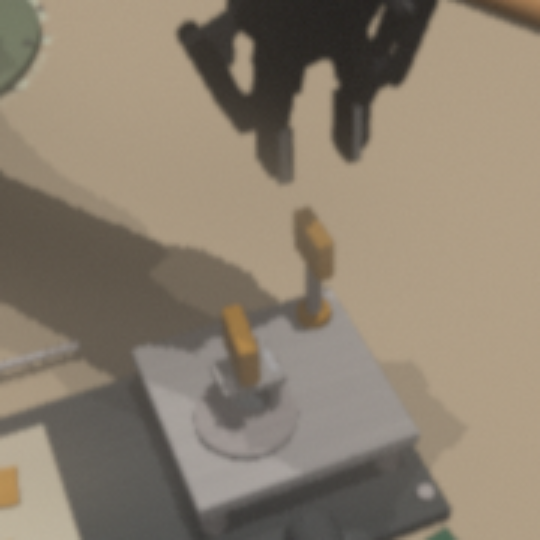

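The jaws straddle the pan grip at image (290,170) and line up with it. Now descending and closing.

Request:
carry_out(
  commands="0 0 -0.04 0 0.2;0 0 -0.075 0 0.2;0 0 -0.0973 0 0.2;0 0 -0.0973 0 0.2;0 0 -0.0973 0 0.2;0 0 -0.0973 0 0.9;0 0 -0.0973 0 0.9;0 0 -0.0973 0 0.9;0 0 -0.0973 0 0.9;0 0 -0.0973 0 0.9",
  newtons=30,
)

```text
time_s: 3.05
position: [0.5349, 0.0241, 0.1198]
orientation: [-179.9, -0.2, -16.5]
ft_force: [-2.0, -2.2, 10.2]
width: 0.0115
```

```bash
python3 - <<'E'
from h import *
s=status.read_state(); print(s)
p,d=imaging.read_camera("scene"); cv2.imwrite("pics/scene2z.png",cv2.resize(cv2.cvtColor(p[100:330,90:340],cv2.COLOR_RGB2BGR),None,fx=2.5,fy=2.5))
E
```

```text
{'time_s': 3.05, 'joints': array([  -3.56214597,   32.28809289,   -7.24859842,  111.29415992,
          6.46798252,   36.56652367, -121.41385177]), 'qd': array([-0.08988641, -0.09387703, -0.07473837, -0.0142343 , -0.02193427,
       -0.12075192, -0.07290503]), 'tau': array([-7.95006026e-01, -8.04787660e+01, -5.72190341e-01, -2.44017667e+01,
       -2.74063535e-01, -6.16460368e-01, -3.26429412e-02]), 'position': array([0.53493191, 0.02412029, 0.11984591]), 'orientation': array([-179.88224517,   -0.20155579,  -16.52782066]), 'ft_force': array([-2.0338823 , -2.22297015, 10.22313751]), 'wrist_torque': array([-0.42140486,  0.32985968,  0.02134841]), 'width': 0.01151469911297356}
```

View pics/scene2z.png

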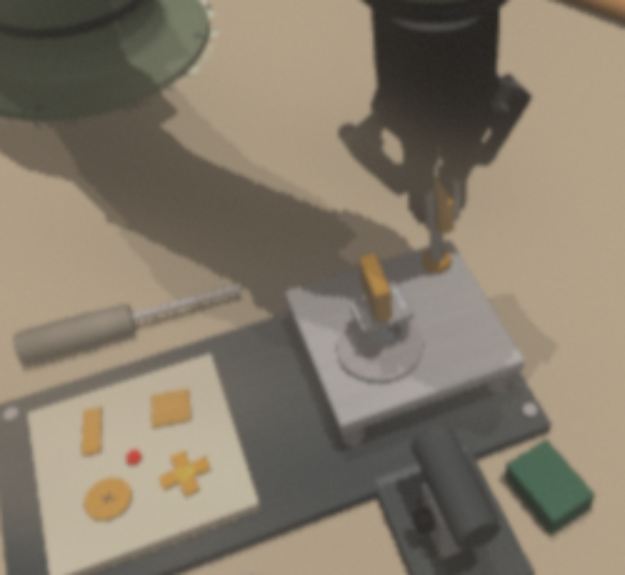

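Grasp held at 11.5 mm. Turning the pan screw anticlockwise, about 35°.

Request:
carry_out(
  commands="0 0 0 0.01 0.9;0 0 0 0.02 0.9;0 0 0 0.03 0.9;0 0 0 0.04 0.9;0 0 0 0.05 0.9;0 0 0 0.06 0.9;0 0 0 0.07 0.9;0 0 0 0.08 0.9;0 0 0 0.09 0.9;0 0 0 0.097 0.9;0 0 0 0.097 0.9;0 0 0 0.097 0.9",
)

```text
time_s: 4.3
position: [0.5349, 0.0246, 0.1201]
orientation: [-179.8, -0.2, 18.4]
ft_force: [1.1, 4.5, -11.9]
width: 0.0112
```

```bash
cat > spot.py <<'E'
from h import *
import sys
s=status.read_state(); print(s["time_s"],s["position"],s["orientation"],s["ft_force"],s["wrist_torque"],s["width"])
R=[];S=[]
for n in("scene","top"):
    p,d=imaging.read_camera(n); np.savez(sys.argv[1]+n+".npz",p=p,d=d)
    cv2.imwrite(f"pics/{sys.argv[1]}{n}.png",cv2.resize(cv2.cvtColor(p[100:330,90:340] if n=="scene" else p[140:290,220:430],cv2.COLOR_RGB2BGR),None,fx=2.5,fy=2.5))
    q=np.zeros_like(p); r=(slice(160,320),slice(85,220)) if n=="scene" else (slice(155,275),slice(330,415)); q[r]=p[r]
    for b in blobs(q,(0,120,70),(8,255,255),5)[0]: 
        w=plane(n,b[0],.024); print(n,"red",b[0],b[1][4],w)
        dlt=w[:2]-np.array([.5643,-.0571]); print("  r",np.hypot(*dlt),"ang",np.degrees(np.arctan2(dlt[1],dlt[0])))
for l,w in(("top",(.5225,-.2504)),("scene",(.5241,-.2512))):
    dlt=np.array(w)-[.5643,-.0571]; print("round",l,np.hypot(*dlt),np.degrees(np.arctan2(dlt[1],dlt[0])))
E
python3 spot.py a
```

```text
4.3 [0.53492432 0.02464736 0.12006223] [-179.84626223   -0.22586539   18.41437075] [  1.06059187   4.4992084  -11.90074869] [ 0.98073512 -0.31295544  0.04705505] 0.011160276741191367
scene red [146.4 292.9] 23 [ 0.52749728 -0.2289011   0.024     ]
  r 0.1756987727151388 ang -102.09099300194828
top red [371.7 214.7] 15 [ 0.52872377 -0.2298587   0.024     ]
  r 0.17638377734848304 ang -101.63626384245698
round top 0.1977678689777488 -102.20199936999082
round scene 0.19821919685035555 -101.70108191192716
```

View pics/ascene.png

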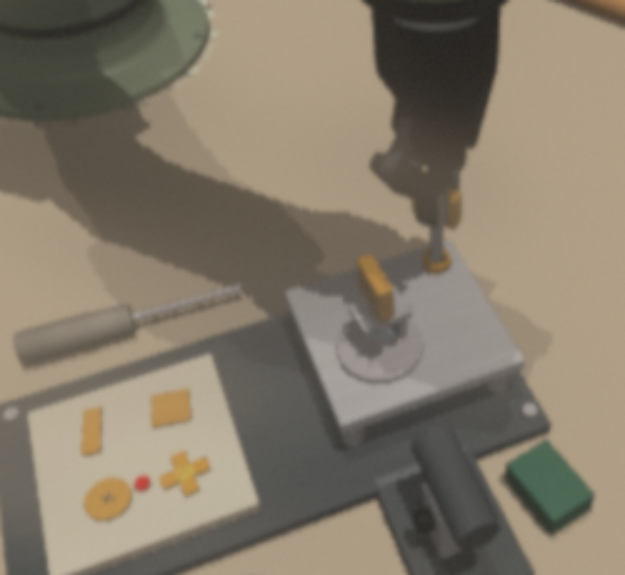

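Pan is set: the spot angle is −101.9° and the mark is at −102.0°. Releasing, rising and backing off to look at the tilt grip.

Request:
carry_out(
  commands="0 0 0 0 0.2;0 0 0 0 0.2;0 0 0 0 0.2;0 0 0 0 0.2;0 0 0.04 0 0.2;0 0 0.09 0 0.2;0 0 0.14 0 0.2;0 0 0.18 0 0.2",
)

```text
time_s: 5.2
position: [0.535, 0.0246, 0.2573]
orientation: [-179.9, -0.3, 18.4]
ft_force: [-0.1, -1.3, -0.3]
width: 0.034
```

Request:
carry_out(
  commands="-0.05 0.05 0 0.4 0.2;-0.1 0.1 0 0.4 0.2;-0.1 0.1 0 0.4 0.2;-0.1 0.1 0 0.4 0.2;-0.1 0.1 0 0.4 0.2;-0.1 0.1 0 0.4 0.2;-0.1 0.1 0 0.4 0.2;-0.1 0.1 0 0.4 0.2;-0.1 0.1 0 0.4 0.2;-0.1 0.1 0 0.4 0.2;-0.1 0.1 0 0.4 0.2;-0.1 0.1 0 0.4 0.2",
)

```text
time_s: 6.4
position: [0.46, 0.0995, 0.2575]
orientation: [-179.8, -0.3, 121.9]
ft_force: [0.1, 0.2, 0.5]
width: 0.0344
```

```bash
python3 spot.py b; python3 -c "
from h import *
f=np.load('btop.npz'); bars(f['p'],f['d'],{'tilt':(.564,-.057)});print(status.read_state()['joints'])"
```

```text
6.4 [0.46004815 0.09949932 0.25745658] [-179.84975182   -0.2671318   121.88461678] [0.08221197 0.21375449 0.47049332] [-0.02169194 -0.01506343 -0.00251193] 0.03435724218446042
scene red [146.4 292.9] 23 [ 0.52749728 -0.2289011   0.024     ]
  r 0.1756987727151388 ang -102.09099300194828
top red [371.7 214.7] 15 [ 0.52872377 -0.2298587   0.024     ]
  r 0.17638377734848304 ang -101.63626384245698
round top 0.1977678689777488 -102.20199936999082
round scene 0.19821919685035555 -101.70108191192716
tilt plane 112 [ 0.5639 -0.057 ] bar yaw -17.2 [10.7 34.1] ((564.2191772460938, -57.10758590698242), (10.858949661254883, 34.75373077392578), 72.30223083496094)
tilt depth 112 [ 0.5641 -0.0571] bar yaw -17.1 [10.6 34.1] ((564.4476928710938, -57.301170349121094), (10.641551971435547, 34.491966247558594), 72.30107879638672)
top z 0.12707340622603114
[ 16.21974537  19.99372239 -44.15145416 111.85188257  16.59085583
  54.8563996   -4.24020699]
```

View pics/btop.png

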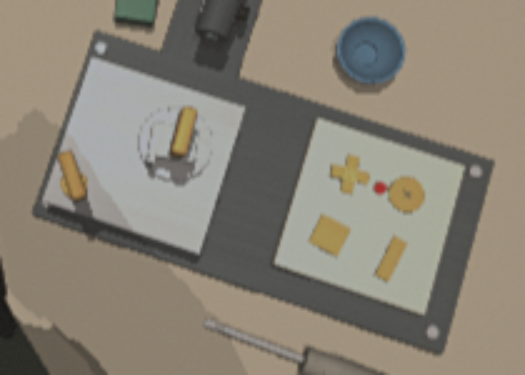

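The top view shows the pan grip turned and released, the spot at (380,187) beside the round blank at (406,195), and the tilt grip at (184,131) with yaw −17°. Moving over the tilt grip.

Request:
carry_out(
  commands="0.06 -0.09 0 0.114 0.2;0.1 -0.15 0 0.114 0.2;0.1389 -0.2088 0 0.114 0.2;0.1389 -0.2088 0 0.114 0.2;0.1389 -0.2088 0 0.114 0.2;0.1389 -0.2088 0 0.114 0.2;0.1389 -0.2088 0 0.114 0.2;0.1389 -0.2088 -0.05 0.114 0.2;0.1389 -0.2088 -0.085 0.114 0.2;0.1389 -0.2088 -0.085 0.114 0.2;0.1389 -0.2088 -0.085 0.114 0.2",
)

```text
time_s: 7.6
position: [0.5643, -0.0562, 0.1946]
orientation: [-179.8, -0.3, 162.6]
ft_force: [-0.1, 0.9, -0.1]
width: 0.0343
```

```bash
python3 spot.py c|head -1
```

```text
7.6 [ 0.56432984 -0.05623677  0.19456056] [-179.84630278   -0.27499892  162.64447793] [-0.09315276  0.8506966  -0.12301993] [ 0.02940055 -0.0391492   0.0496404 ] 0.03427937066631897
```

View pics/cscene.png

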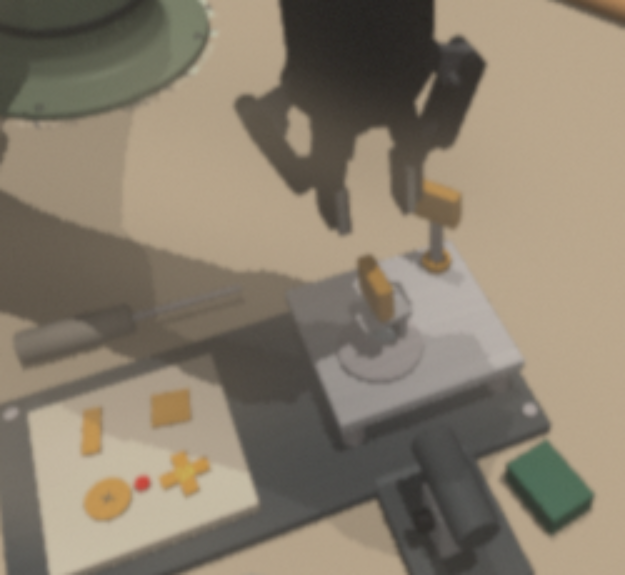

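Jaws straddle the tilt grip and clear the pan grip. Descending and closing.

Request:
carry_out(
  commands="0 -0.0011 -0.04 0 0.2;0 -0.0011 -0.075 0 0.2;0 -0.0011 -0.102 0 0.2;0 -0.0011 -0.102 0 0.2;0 -0.0011 -0.102 0 0.2;0 -0.0011 -0.102 0 0.9;0 -0.0011 -0.102 0 0.9;0 -0.0011 -0.102 0 0.9;0 -0.0011 -0.102 0 0.9;0 -0.0011 -0.102 0 0.9",
)

```text
time_s: 8.7
position: [0.5655, -0.0579, 0.1203]
orientation: [-179.8, -0.1, 162.6]
ft_force: [-3.4, -2.4, 10.6]
width: 0.0111
```

```bash
python3 spot.py d
```

```text
8.7 [ 0.56550001 -0.05788529  0.12028317] [-1.79836291e+02 -5.87367802e-02  1.62631029e+02] [-3.40986622 -2.38631499 10.60339176] [-0.46944361  0.52520504  0.04007594] 0.011089157706004528
scene red [146.1 292.9] 22 [ 0.52716556 -0.22925792  0.024     ]
  r 0.17611733230166915 ang -102.17220281436265
round top 0.1977678689777488 -102.20199936999082
round scene 0.19821919685035555 -101.70108191192716
```

Request:
carry_out(
  commands="0 0 0 -0.01 0.9;0 0 0 -0.02 0.9;0 0 0 -0.03 0.9;0 0 0 -0.04 0.9;0 0 0 -0.05 0.9;0 0 0 -0.06 0.9;0 0 0 -0.07 0.9;0 0 0 -0.08 0.9;0 0 0 -0.09 0.9;0 0 0 -0.1 0.9;0 0 0 -0.109 0.9;0 0 0 -0.109 0.9",
)

```text
time_s: 10.0
position: [0.5653, -0.0583, 0.1205]
orientation: [-179.8, -0.0, 123.3]
ft_force: [-0.7, -1.4, -8.7]
width: 0.0112
```

```bash
python3 spot.py e
```

```text
10.0 [ 0.56528785 -0.05825314  0.12053256] [-1.79806452e+02 -3.92465510e-02  1.23310918e+02] [-0.74787489 -1.37644888 -8.65816466] [-0.44247359  0.05256135 -0.04779803] 0.01119466542743043
scene red [132.7 299.1] 24 [ 0.52222398 -0.25068916  0.024     ]
  r 0.19810894285841593 ang -102.26235048806704
round top 0.1977678689777488 -102.20199936999082
round scene 0.19821919685035555 -101.70108191192716
```

View pics/escene.png

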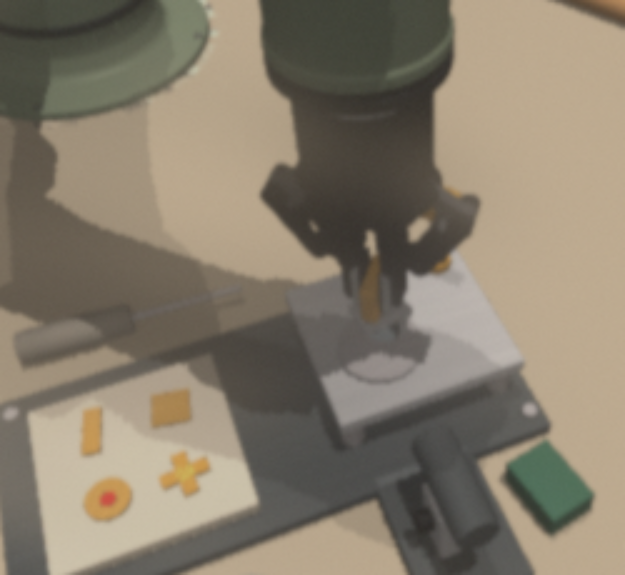

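The spot is centred on the round blank at (108,498). Releasing and lifting clear.

Request:
carry_out(
  commands="0 0 0 0 0.2;0 0 0 0 0.2;0 0 0 0 0.2;0 0 0 0 0.2;0 0 0.04 0 0.2;0 0 0.09 0 0.2;0 0 0.14 0 0.2;0 0 0.2 0 0.2;-0.05 0.05 0.2 0 0.2;-0.1 0.1 0.2 0 0.2;-0.1 0.1 0.2 0 0.2;-0.1 0.1 0.2 0 0.2",
)

```text
time_s: 11.3
position: [0.4899, 0.0176, 0.2711]
orientation: [-179.8, 0.0, 123.6]
ft_force: [0.1, -0.8, 0.1]
width: 0.0344
```

```bash
python3 spot.py f; python3 -c "
from h import *
for n in('scene','top'):
    p=np.load('f'+n+'.npz')['p']
    q=np.zeros_like(p); r=(slice(285,315),slice(118,150)) if n=='scene' else (slice(205,230),slice(370,395)); q[r]=p[r]
    m=cv2.inRange(cv2.cvtColor(q,cv2.COLOR_RGB2HSV),(0,110,70),(28,255,255)); c=max(cv2.findContours(m,0,1)[0],key=cv2.contourArea); M=cv2.moments(c); u=(M['m10']/M['m00'],M['m01']/M['m00']); print(n,'blank',u,plane(n,u,.0265))
"
```

```text
11.3 [0.4899162  0.01755111 0.27109128] [-1.79835427e+02  2.52516618e-02  1.23594901e+02] [ 0.07338417 -0.78604672  0.05436505] [-0.03812727  0.01192922 -0.05507853] 0.03436985413352367
scene red [133. 299.] 23 [ 0.52239433 -0.25024909  0.024     ]
  r 0.19764275176690227 ang -102.24118618101994
round top 0.1977678689777488 -102.20199936999082
round scene 0.19821919685035555 -101.70108191192716
scene blank (132.6157059314954, 299.2990810359231) [ 0.52410943 -0.25117542  0.0265    ]Traceback (most recent call last):
  File "<string>", line 6, in <module>
    m=cv2.inRange(cv2.cvtColor(q,cv2.COLOR_RGB2HSV),(0,110,70),(28,255,255)); c=max(cv2.findContours(m,0,1)[0],key=cv2.contourArea); M=cv2.moments(c); u=(M['m10']/M['m00'],M['m01']/M['m00']); print(n,'blank',u,plane(n,u,.0265))
                                                                                ~~~^^^^^^^^^^^^^^^^^^^^^^^^^^^^^^^^^^^^^^^^^^^^^^^^
ValueError: max() iterable argument is empty
```

View pics/ftop.png

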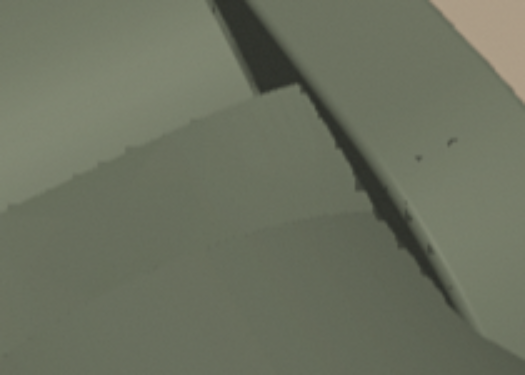

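The arm blocks the top view; in the scene view, spot and blank centre agree within 0.5 px. I'll move aside for a top-view check.

Request:
carry_out(
  commands="-0.02 0.06 0 0 0.2;-0.03 0.12 0 0 0.2;-0.03 0.2 0 0 0.2;-0.03 0.25 0 0 0.2;-0.03 0.3 0 0 0.2;-0.03 0.3 0 0 0.2;-0.03 0.3 0 0 0.2;-0.03 0.3 0 0 0.2",
)

```text
time_s: 12.2
position: [0.4692, 0.2398, 0.2702]
orientation: [-179.8, -0.0, 123.3]
ft_force: [0.0, -0.4, 0.5]
width: 0.0341
```

```bash
python3 spot.py g
```

```text
12.2 [0.46923718 0.23975799 0.27018023] [-1.79778856e+02 -7.49289608e-03  1.23324385e+02] [ 0.00176404 -0.36896239  0.52147448] [-0.0177074  -0.00068506  0.00791721] 0.03412919571862423
scene red [132.9 299.1] 22 [ 0.52244243 -0.25045404  0.024     ]
  r 0.1978328640276344 ang -102.21498892056078
top red [382.4 217. ] 16 [ 0.5235009  -0.25178845  0.024     ]
  r 0.19891746647378056 ang -101.83568466121223
round top 0.1977678689777488 -102.20199936999082
round scene 0.19821919685035555 -101.70108191192716
```

View pics/gtop.png

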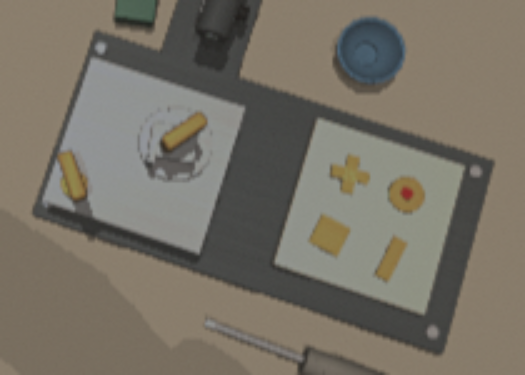

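The top view shows the spot at (406,194) in the middle of the round blank, with the arm clear.

```bash
python3 -c "
from workcell import order; print(order.job_done())"
```

```text
the job is handed in; nothing more can be done
None
```

I turned the pan screw about 35° anticlockwise and then the tilt screw about 39° clockwise. I let go of each, moved the arm clear and handed the job in at about 12 s.

**Final position:** in both camera views the red spot sits at the centre of the round blank, within about 0.5 px. That is 1–2 mm, against the 10 mm allowed. The spot did not move measurably after I released the tilt screw.

**Checks that failed or disagreed:**
- **Camera agreement:** the two cameras place the same points about 1–2 mm apart, which fits the stated calibration.
- **Blocked view:** the first top-camera check after release was blocked by the arm. I moved aside and repeated it, and it confirmed the scene camera.
- **Wrist force:** the wrist readings showed up to about 12 N vertically while gripping, well below the limits.

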